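# Fit the gear pump to its drive by feel

## Task

Fit the gear pump standing on the bench to the drive unit: lower it into the opening on top of the bell housing and turn it gently under light pressure until the coupling jaws mesh and its flange sits flush on the housing. Then turn the pump, coupling and all, until the two ears of its flange lie squarely over the two ears of the housing, either way round, ready for the bolts, and let go. Do not let it drop or force it down, and leave the other things on the bench where they are.

Things in the scene. Friction and masses are not known exactly. Their poses are not given: they have to be found in the camera images.
- pump_mid (a point): New gear pump, 0.6 to 0.8 kg, upright on its coupling jaws, 102 mm high. Point on its axis (own z, up), 66 mm above the jaw tips, 33 mm above the flange's underside. Grip the flat sides of the aluminium body, 46 mm apart along own y; body and dark cover 60 mm along own x, 43 to 98 mm above the tips; ports stick out 7 mm along own x. Dark flange 43 to 33 mm up, two ears along own x, 96 by 52 mm.
- pump_jaws (a point): Foot of the pump: on its axis, at the tips of its three steel coupling jaws (their flat undersides). Jaws 120 degrees apart, one towards own +x, each 10 mm wide, 11 mm high, from 9 to 20 mm from the axis, lower edges bevelled 1 mm. Above them the hub, 40 mm across, up to 27 mm; then a pilot collar, 46 mm across, up to the flange's underside at 33 mm.
- bore (a point): Centre of the round opening, 48 mm across, in the level top face of the bell housing on the drive unit (fixed; face 150 mm above the bench). The face has two ears along own x, outline as the pump's flange. Motor towards own -y: 147 mm high, 242 mm long. When fully home, the pump's flange lies on this face, pump_mid 33 mm above this point; its collar has 1 mm play all round.
- coupling_top (a point): On the bore's axis, 23 mm below the face: flat top of the drive's coupling half, three steel jaws with a rubber star between, leaving three gaps 14 mm wide, 11.5 mm deep, 120 degrees apart, for the pump's jaws. It turns endlessly with a drag of about 0.2 N m; its angle is random, not measured by this point (fixed to the housing), and never fits a pump lowered with its ears already lined up.
- oldpump_mid (a point): The old pump taken off: like the new one, but standing upside down, bare 15 mm shaft up, without a coupling. 92 mm high, this point half-way up. Leave it.
- tin_mid (a point): Round grease tin, 75 mm in diameter, 68 mm high, this point half-way up. Leave it.
- sparehub_mid (a point): Spare coupling half, 40 mm in diameter, 31 mm high, jaws up, this point half-way up. Leave it.
- spanner_grip (a point): Steel spanner, 200 mm long, lying flat; point on its handle. Leave it.
- hammer_grip (a point): Hammer, 280 mm long, lying; point on its handle. Leave it.
- tape: Roll of tape, 100 mm in diameter, 48 mm high, lying flat; origin at the centre of its underside. Leave it.
Things that resemble listed ones, but are neither listed nor needed, are in the scene too. What is shaped like the part that bears pump_mid but pink, purple or red is not meant.

How it is judged:
At the end, for the whole second after the job is handed in: Pump upright in the bell housing, flange flush on the face (2 mm), centred (3 mm), ears over the housing's ears (5 degrees, either way round), at rest, released; nothing else moved over 40 mm; never more than 60 N between pump and drive (z of pump_mid in the frame of bore between 0.0305 and 0.035 m and horizontal distance between pump_mid and bore below 0.003 m and angle between pump_mid's own z axis and vertical below 0.04 rad and angle between the x axis of pump_mid and the x axis of bore, either way round below 0.087 rad and linear speed of pump below 0.01 m/s); the robot touches nothing.
It fails at once if the pump is pressed, knocked or dropped on the drive unit with more than 60 N (contact force between pump and drive above 60 N).
It fails at once if the pump is let drop into the housing (falls faster than 0.35 m/s there) (horizontal distance between pump_mid and bore below 0.01 m and z of pump_mid in the frame of bore below 0.06 m and linear speed of pump above 0.35 m/s).
It fails at once if another thing on the bench is moved by more than 40 mm (distance of any of oldpump_mid, tin_mid, sparehub_mid, spanner_grip, hammer_grip, tape from where it was at the start of the episode above 0.04 m).
It also fails if it takes over 59 s, if anything falls off the work surface, if the arm or the gripper's body presses on something with over 40 N, if the wrist force passes 120 N, or if a joint passes its speed limit or range.

## Robot

A 6-joint arm with a two-finger parallel gripper is mounted at the origin on the work surface. World frame = base frame: x ahead of the robot, y to its left, z up, the work surface at z = 0. Lengths are in m, angles in rad, forces in N, time in s.
With the tool pointing down it reaches from about 0.4 to 0.825 m from the base axis. Payload 7 kg.
Tool frame: the origin (TCP) lies midway between the tips of the shut fingers; the grasp point (between the pads) lies r.grip_depth behind it (r.grip_depth is the distance from the TCP to the grasp point, in m); z points along the fingers, y is the direction in which the jaws open and shut (so a half turn about z gives the same grasp; the last joint's range is limited). The gripper opens to 85 mm and grips with 20 to 120 N. Pads are 22 mm wide; open, the fingers measure 114 mm over their backs; the gripper's body (76 mm by 85 mm) begins 54 mm behind the grasp point. The pads swing forward as they close: fully open they stand 13 mm farther back than shut.
Start: joints at [1.613, 0.359, 0.012, 0, -1.224, -0.288], TCP at [0.164, 0.655, 0.231] pointing down, gripper open.
Joint ranges: [-3.07, 3.07], [-1.43, 2.12], [-1.02, 1.25], [-3.03, 1.67], [-3.05, -0], [-3.03, 3.03]. Speed limits (rad/s): [2.39, 2.39, 3.01, 3.14, 3.14, 3.14].

## Interface

Orientations are given as a unit quaternion [w, x, y, z].
In Python, from station import monitor, eyes, ticket, r gives the robot as it stands.
- The arm moves only by the tool play_rows, never from a script. Its arguments are lists of equal length, an entry for each row: "delta_pos": the shift along the tool's x, y, z in mm, a list of three; "angular": the turn, a rotation vector about the tool's x, y, z in rad, a list of three. In form: {"delta_pos": [[tx, ty, tz], ...], "angular": [[wx, wy, wz], ...]}. A call has 1 to 20 rows; each row is the pose to reach, as a shift and turn from the pose measured when the call began, along the tool's axes at that moment; what a row does not reach only later rows make up. A row lasts 1/12 s, in which the tool goes at most 41.7 mm and 7.16 degrees, less where a joint would pass 70% of its speed; a pose out of reach is approached as far as the arm can. A call with a gripper value outside its range is refused whole. "jaw" is the opening, from 0 (shut) to 1 (fully open), set as the call begins (left out, the last holds). The fingers move at their own pace and stop on an object; "force" is the grip in N (left out, the last holds). Time passes only in rows, so rows that repeat a pose let the fingers close. It gives the time, the measured TCP pose, the force and the opening at its end, in the units of the state.
- monitor.state(): the state, without advancing time (a new reading comes with each control period).
- eyes.grab_frame(name): name is "scene" or "top" or "wrist"; returns a dict with "color" (400x640x3 uint8, red, green, blue), "fx", "fy", "cx", "cy" (pixels), "R" (3x3) and "t" (3): a world point X has camera coordinates R X + t. Camera axes: x right, y down, z forward; pixel columns grow to the right and rows downward; lengths in m; the calibration is good to about 2 mm. A picture is of the moment at which its call begins. There is no depth.
- ticket.hand_in(): hands the job in, once; it reports no verdict.
The state is a dict: "clock": time; "q": joint angles; "qd": joint speeds; "joint_efforts": joint torques, N m; "ee_pos": TCP position; "tool_rot": TCP orientation; "force": force on the tool from outside, world axes, zero at the start; "moment": the same for the moment, N m; "finger_gap": opening from 0.0 (shut) to 1.0 (fully open).
Only numpy, scipy, OpenCV 4.12 (cv2) and the standard library are available. Lean on these libraries where they do the work, as an engineer would, in place of code of your own. Each camera call takes 0.05 s, during which the arm holds its last target. There are 200 camera calls.

## Working session

There is one attempt and no reset: what is moved stays moved. The work goes in short steps, Python scripts to look and compute and a tool call to move; the robot and the scene stay as the last step left them, time stands still between calls to the robot, and variables do not carry over. Pictures are saved under pics/ and viewed, about 8 in all and at most 12, crops included, and the job is handed in when it is done.

Besides the shell and the picture viewer there is one more tool, called after "Request:" as name(argument=value, ...) on one line, values as JSON. play_rows: Moves the arm, as the interface text tells. Its arguments: {"type":"object","properties":{"delta_pos":{"type":"array","items":{"type":"array","items":{"type":"number"}}},"angular":{"type":"array","items":{"type":"array","items":{"type":"number"}}},"jaw":{"type":"number"},"force":{"type":"number"}},"required":["delta_pos","angular"]}

```bash
mkdir -p pics; ls
python3 - <<'E'
from station import monitor, eyes, r
import cv2,numpy as np
print(monitor.state(), r.grip_depth)
for n in ("scene","top"):
    f=eyes.grab_frame(n); cv2.imwrite(f"pics/{n}0.png",f["color"][:,:,::-1]); np.savez(f"pics/{n}0.npz",**f)
    print(n,f["fx"],f["cx"],f["cy"],-f["R"].T@f["t"],f["R"].round(3).tolist())
E
```

```text
pics
{'clock': 0.0, 'q': array([ 1.61309757e+00,  3.59409677e-01,  1.10216238e-02, -3.86557088e-04,
       -1.22410544e+00, -2.88119915e-01]), 'qd': array([ 0.00067305, -0.00035006,  0.00187908,  0.00113436, -0.00110639,
       -0.0002591 ]), 'joint_efforts': array([ 2.23677525e-03, -5.83311939e+01,  2.93424261e+01,  6.93667442e+00,
       -5.89307121e-03,  1.87775555e-05]), 'ee_pos': array([0.16414536, 0.6542125 , 0.23032619]), 'tool_rot': array([ 8.66915853e-04,  9.92447705e-01, -1.22665394e-01, -3.96905242e-05]), 'force': array([-0.31093535, -0.37214539,  0.05295249]), 'moment': array([ 0.02138661, -0.03170159, -0.03699036]), 'finger_gap': 1.003521529079372} 0.0187
scene 389.8990535956023 322.79778917604483 200.1426455278221 [ 1.01777759 -0.07321536  0.68569782] [[0.465, 0.885, 0.017], [0.643, -0.324, -0.694], [-0.609, 0.334, -0.72]]
top 417.71753513896095 321.80558898229066 198.69664501569426 [0.36923822 0.16410791 1.11091604] [[-0.009, -1.0, 0.006], [-0.985, 0.008, -0.17], [0.17, -0.007, -0.985]]
```

View pics/top0.png

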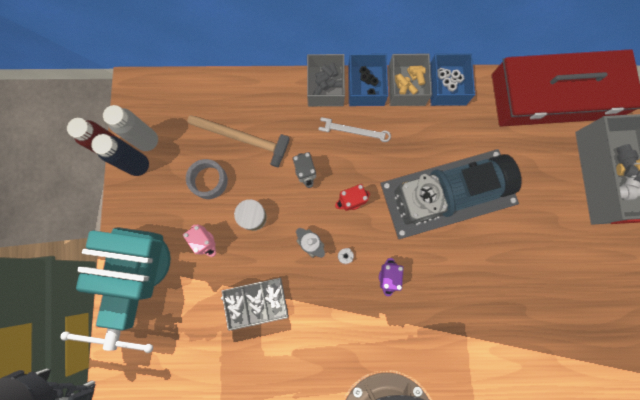

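View pics/scene0.png

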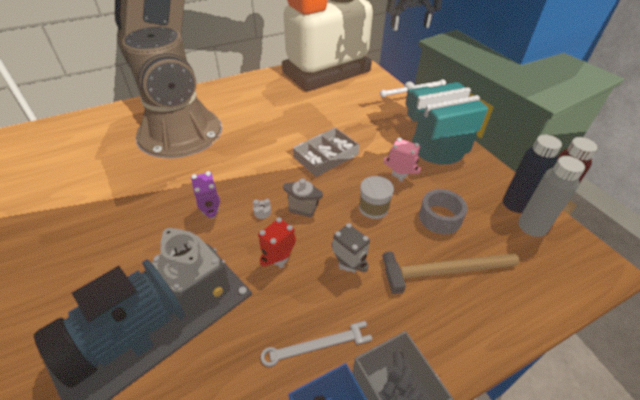

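The new pump, with its dark cover and grey body, is at about (305,168) in the top view and (350,247) in the scene view. The bell bore is at about (428,195) in the top view. The old pump (310,243), the spare hub (346,256) and the red, pink and purple decoys are separate. Next I'll zoom in on the pump and the bore.

```bash
cat > h.py <<'E'
import numpy as np, cv2
def ray(f,u,v,z):
    d=np.array([(u-f["cx"])/f["fx"],(v-f["cy"])/f["fy"],1]); C=-f["R"].T@f["t"]; d=f["R"].T@d
    return C+d*(z-C[2])/d[2]
def proj(f,X):
    c=f["R"]@np.asarray(X,float)+f["t"]; return np.array([f["fx"]*c[0]/c[2]+f["cx"],f["fy"]*c[1]/c[2]+f["cy"]])
E
python3 - <<'E'
import cv2,numpy as np
a=cv2.imread("pics/top0.png");b=cv2.imread("pics/scene0.png")
c=lambda i,x,y:cv2.resize(i[y:y+70,x:x+90],(400*90//90,311),interpolation=cv2.INTER_CUBIC)
# scale 4.444
cv2.imwrite("pics/crop0.png",np.vstack([np.hstack([c(a,260,135),c(a,385,160)]),np.hstack([c(b,305,210),c(b,140,215)])])[:600])
E
```

```text
(no output)
```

View pics/crop0.png

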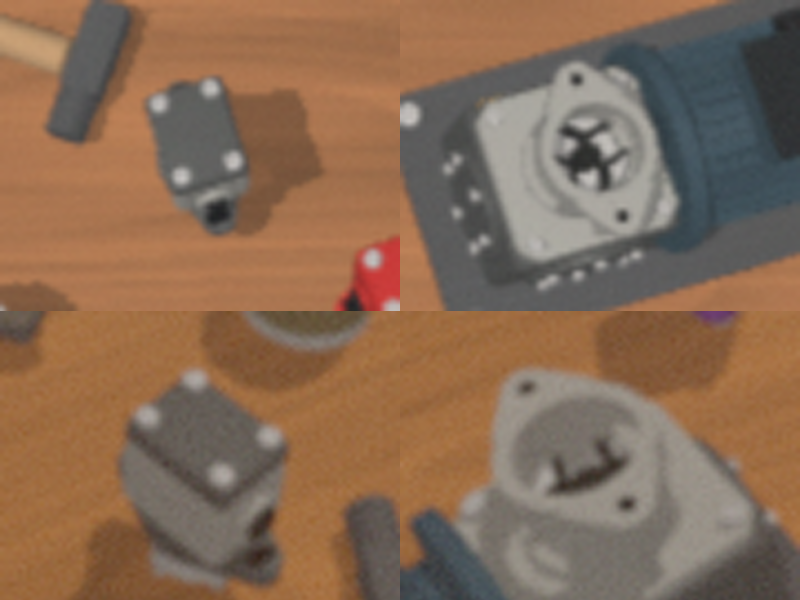

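The crop shows the four cover screws at (158,104), (210,88), (234,160) and (181,176). The ear holes are at (576,79) and (622,215). The same features are visible in the scene view, so I can triangulate them.

Run:
```python
import numpy as np
from h import *
T=dict(np.load("pics/top0.npz"));S=dict(np.load("pics/scene0.npz"))
k=90/400
top=lambda x,y,ox,oy:((x+.5)*k-.5+ox,(y+.5)*k-.5+oy)
def both(tp,sp,z):
    A=[ray(T,*p,z)[:2] for p in tp];B=[ray(S,*p,z)[:2] for p in sp]
    return np.array(A),np.array(B)
pt=[top(x,y,260,135) for x,y in [(158,104),(210,88),(234,160),(181,176)]]
ps=[top(x,y-311,305,210) for x,y in [(147,417),(195,380),(269,436),(222,474)]]
bt=[top(x,y,385,160) for x,y in [(176,79),(222,215)]]
bs=[top(x,y-311,140,215) for x,y in [(127,386),(227,504)]]
for n,tp,sp,z in (("pump",pt,ps,.101),("bore",bt,bs,.15)):
    for A in both(tp,sp,z):
        print(n,A.mean(0).round(4)); 
        if n=="pump":
            for i in range(4): d=A[(i+1)%4]-A[i]; print("  ",np.linalg.norm(d).round(4),np.degrees(np.arctan2(d[1],d[0])).round(1)%180)
        else: d=A[1]-A[0]; print("  ",np.linalg.norm(d).round(4),np.degrees(np.arctan2(d[1],d[0])).round(1)%180)
```

```text
pump [0.6309 0.2014]
   0.0306 107.3
   0.0437 17.69999999999999
   0.0309 106.8
   0.0435 17.3
pump [0.6311 0.203 ]
   0.0305 106.6
   0.0435 16.7
   0.0297 106.3
   0.0433 17.69999999999999
bore [ 0.5477 -0.0948]
   0.0759 15.599999999999994
bore [ 0.5468 -0.0928]
   0.0768 15.4
```

Request:
play_rows(delta_pos=[[0,0,-35],[0,0,-70],[0,0,-100],[30,17,-100],[60,35,-100],[90,52,-100],[120,70,-100],[150,87,-100],[180,104,-100],[210,122,-100],[240,139,-100],[270,156,-100],[300,173,-100],[330,191,-100],[360,208,-100],[390,226,-100],[420,243,-100],[450,260,-100],[480,278,-100],[510,295,-100]], angular=[[0,0,0.08],[0,0,0.2],[0,0,0.32],[0,0,0.44],[0,0,0.56],[0,0,0.68],[0,0,0.8],[0,0,0.92],[0,0,1.04],[0,0,1.16],[0,0,1.28],[0,0,1.4],[0,0,1.52],[0,0,1.64],[0,0,1.76],[0,0,1.88],[0,0,2.0],[0,0,2.12],[0,0,2.24],[0,0,2.36]], jaw=0.8)

```text
clock: 1.77
ee_pos: [0.5878, 0.2426, 0.3307]
tool_rot: [-0.001, -0.262, 0.965, -0.001]
force: [0.4, 0.7, 0.3]
finger_gap: 0.802
```

```bash
cat >> h.py <<'E'
from scipy.spatial.transform import Rotation as Ro
def delta(st,p,yaw_deg):
    "shift (mm) and rotvec in tool axes to reach p, tool straight down, tool x at yaw"
    w,x,y,z=st["tool_rot"]; R=Ro.from_quat([x,y,z,w])
    c,s=np.cos(np.radians(yaw_deg)),np.sin(np.radians(yaw_deg))
    G=Ro.from_matrix(np.array([[c,s,0],[s,-c,0],[0,0,-1]]))
    X=R.as_matrix()[:,0]
    print("z",st["ee_pos"].round(4),"yaw",np.degrees(np.arctan2(X[1],X[0])).round(2),"F",st["force"].round(1),"M",st["moment"].round(2),"t",round(st["clock"],2))
    print("dpos",(R.inv().apply(np.asarray(p)-st["ee_pos"])*1000).round(1),"rot",(R.inv()*G).as_rotvec().round(4))
E
python3 - <<'E'
from h import *
from station import monitor
delta(monitor.state(),[.631,.202,.22],-162.7)
E
```

```text
z [0.5878 0.2426 0.3307] yaw -149.64 F [0.4 0.7 0.3] M [ 0.11 -0.05  0.03] t 1.77
dpos [-16.9 -56.7 110.7] rot [-0.0012 -0.0014  0.2279]
```

Request:
play_rows(delta_pos=[[-8,-28,20],[-17,-57,50],[-17,-57,80],[-17,-57,111],[-17,-57,111],[-17,-57,111]], angular=[[0,0,0.12],[-0.001,-0.001,0.228],[-0.001,-0.001,0.228],[-0.001,-0.001,0.228],[-0.001,-0.001,0.228],[-0.001,-0.001,0.228]])

```text
clock: 2.27
ee_pos: [0.6305, 0.2011, 0.2183]
tool_rot: [-0.002, -0.15, 0.989, -0.001]
force: [-0.1, -0.1, 1.2]
finger_gap: 0.803
```

Run:
```python
from h import *
from station import monitor,eyes
st=monitor.state(); delta(st,[.631,.202,.058],-162.7)
f=eyes.grab_frame("wrist"); np.savez("pics/w1.npz",**f); cv2.imwrite("pics/w1.png",f["color"][:,:,::-1])
print(-f["R"].T@f["t"]); print(proj(f,[.631,.202,.098]), proj(f,[.6413,.2287-.0,.101]))
```

```text
z [0.6305 0.2011 0.2183] yaw -162.72 F [-0.1 -0.1  1.2] M [ 0.05 -0.08  0.05] t 2.27
dpos [ -1.4   1.  160.3] rot [-0.0017 -0.0044 -0.0003]
[0.55934612 0.18007196 0.36098642]
[319.81774725 190.23219863] [348.0310504  212.78271876]
```

View pics/w1.png

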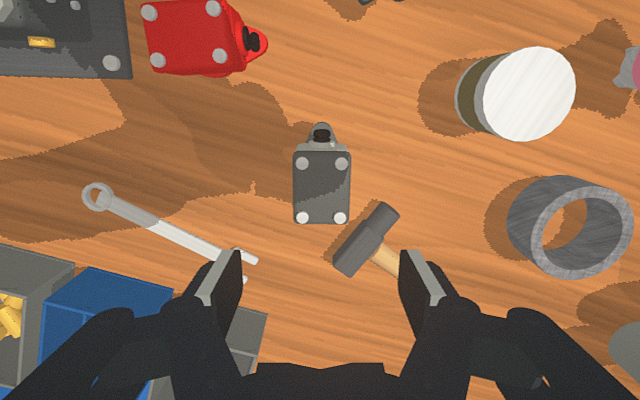

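The wrist view shows the pump cover screws centred at about (321,190), against a prediction of (320,190). They lie square to the tool, and the hammer head sits lower at (365,240). I'm descending to grip.

Request:
play_rows(delta_pos=[[-1,1,35],[-1,1,70],[-1,1,105],[-1,1,130],[-1,1,148],[-1,1,160],[-1,1,160],[-1,1,160]], angular=[[0,0,0],[-0.002,-0.004,0],[-0.002,-0.004,0],[-0.002,-0.004,0],[-0.002,-0.004,0],[-0.002,-0.004,0],[-0.002,-0.004,0],[-0.002,-0.004,0]])

```text
clock: 2.98
ee_pos: [0.6334, 0.2039, 0.0624]
tool_rot: [0.003, -0.151, 0.989, 0.001]
force: [-0.1, -0.0, 0.5]
finger_gap: 0.798
```

Request:
play_rows(delta_pos=[[0,0,0],[0,0,0],[0,0,0],[0,0,0],[0,0,0],[0,0,0],[0,0,0],[0,0,0]], angular=[[0,0,0],[0,0,0],[0,0,0],[0,0,0],[0,0,0],[0,0,0],[0,0,0],[0,0,0]], jaw=0.4, force=70)

```text
clock: 3.65
ee_pos: [0.6351, 0.2047, 0.0653]
tool_rot: [0.005, -0.151, 0.988, 0.002]
force: [-1.2, -0.5, 6.8]
finger_gap: 0.533
```

Run:
```python
from h import *
from station import monitor
delta(monitor.state(),[.631,.202,.058],-162.7)
```

```text
z [0.6351 0.2047 0.0653] yaw -162.57 F [-1.2 -0.5  6.8] M [-0.    0.17  0.08] t 3.65
dpos [ 4.8 -1.3  7.2] rot [0.0015 0.0104 0.0022]
```

Request:
play_rows(delta_pos=[[0,0,-8],[0,0,-25],[0,0,-55],[0,0,-90],[0,0,-125],[0,0,-160],[0,0,-190],[0,0,-215],[0,0,-215],[0,0,-215]], angular=[[0,0,0],[0,0,0],[0,0,0],[0,0,0],[0,0,0],[0,0,0],[0,0,0],[0,0,0],[0,0,0],[0,0,0]])

```text
clock: 4.48
ee_pos: [0.6328, 0.204, 0.2816]
tool_rot: [0.006, -0.151, 0.988, 0.003]
force: [-0.7, -0.4, -8.5]
finger_gap: 0.525
```

Run:
```python
from h import *
from station import monitor,eyes
st=monitor.state(); delta(st,[.5512,-.0915,.29],-162.7); print(st["finger_gap"])
f=eyes.grab_frame("wrist"); np.savez("pics/w2.npz",**f); a=f["color"][:,:,::-1]
g=eyes.grab_frame("scene"); np.savez("pics/s2.npz",**g); b=g["color"][:,:,::-1]
cv2.imwrite("pics/w2.png",np.vstack([a[100:400],cv2.resize(b[0:300,200:520],(640,600))[200:500]]))
```

```text
z [0.6328 0.204  0.2816] yaw -162.59 F [-0.7 -0.4 -8.5] M [ 0.01  0.16 -0.04] t 4.48
dpos [ 166.2 -257.5  -11.3] rot [0.0031 0.0126 0.0019]
0.5251300888939615
```

View pics/w2.png

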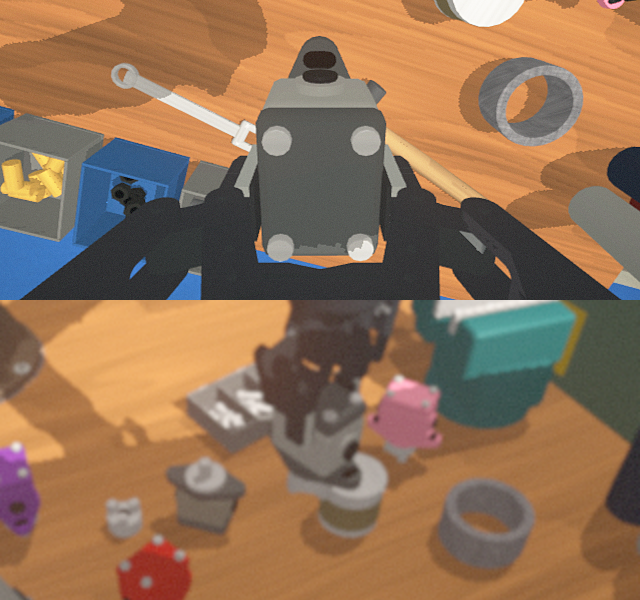

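The wrist view shows the pump gripped, with its screws at (276,240), (366,240), (361,347) and (280,347) in full-frame pixels. The force reading matches its weight. PnP on the screws will give the pump's pose in the tool frame.

```bash
cat >> h.py <<'E'
def toolR(st):
    w,x,y,z=st["tool_rot"]; return Ro.from_quat([x,y,z,w])
E
python3 - <<'E'
from h import *
from station import monitor
st=monitor.state(); f=dict(np.load("pics/w2.npz")); g=f["color"]
# refine screw centroids: bright/neutral blobs near seeds
seeds=[(276,240),(366,240),(361,347),(280,347)]; pts=[]
gray=cv2.cvtColor(g,cv2.COLOR_RGB2GRAY)
for u,v in seeds:
    w=gray[v-20:v+21,u-20:u+21]; t,m=cv2.threshold(cv2.GaussianBlur(w,(5,5),0),0,255,cv2.THRESH_OTSU)
    n,l,s,c=cv2.connectedComponentsWithStats(m); i=l[20,20]; pts.append(c[i]+[u-20,v-20]); print(pts[-1].round(1),s[i,2:])
K=np.array([[f["fx"],0,f["cx"]],[0,f["fy"],f["cy"]],[0,0,1]])
a,b=.02175,.0153
# image top = tool +x side? wrist: decide by projecting tool axes
R=toolR(st); p0=proj(f,st["ee_pos"]+R.apply([0,0,-.03])); px=proj(f,st["ee_pos"]+R.apply([.02,0,-.03])); py=proj(f,st["ee_pos"]+R.apply([0,.02,-.03])); print(p0,px,py)
sx=-1 if px[1]>p0[1] else 1; sy=1 if py[0]>p0[0] else -1
obj=np.array([[sx*a,-sy*b,0],[sx*a,sy*b,0],[-sx*a,sy*b,0],[-sx*a,-sy*b,0]])
for P in (np.array(pts),np.array(seeds,float)):
    ok,rv,tv,err=cv2.solvePnPGeneric(obj,P,K,None,flags=cv2.SOLVEPNP_IPPE)
    for r_,t_,e in zip(rv,tv,err):
        C=f["R"].T@(t_.ravel()-f["t"]); M=f["R"].T@cv2.Rodrigues(r_)[0]
        Mt=R.as_matrix().T@M; print("pos tool mm",(R.inv().apply(C-st["ee_pos"])*1000).round(1),"rotvec",Ro.from_matrix(Mt).as_rotvec().round(3),"z world",M[:,2].round(3),"err",e)
    # ray onto plane perpendicular to tool z, at z = pump top 101mm above tips
    z=st["ee_pos"][2]+.101-.0653
    A=np.array([ray(f,*p,z)[:2] for p in P]); d=A.mean(0)-st["ee_pos"][:2]
    X=A[[0,1]].mean(0)-A[[2,3]].mean(0);print("ray tool mm",(R.inv().apply([*d,0])*1000).round(1),np.linalg.norm(X),"axis",np.degrees(np.arctan2(X[1],X[0])))
E
```

```text
[276.4 240.5] [ 30  30 697]
[365.3 240.5] [ 30  30 695]
[362.8 349.4] [ 41  33 884]
[281.3 348.6] [ 34  28 667]
[317.16935626 291.29600177] [317.06366591 243.418801  ] [369.57505293 291.26291226]
pos tool mm [  2.3   1.5 -37.2] rotvec [-0.031 -0.051 -0.013] z world [ 0.045  0.049 -0.998] err [0.0241333]
pos tool mm [  6.2   1.6 -37.4] rotvec [ 0.023 -1.125  0.007] z world [ 0.87   0.251 -0.425] err [5.37907272]
ray tool mm [ 1.2  1.6 -0. ] 0.04576896459334923 axis -161.92138110865392
pos tool mm [  2.8   1.3 -37.4] rotvec [ 0.004 -0.022  0.003] z world [ 0.028  0.007 -1.   ] err [0.13221577]
pos tool mm [  7.    1.3 -37.8] rotvec [-1.30e-02 -1.15e+00  1.00e-03] z world [ 0.87   0.284 -0.402] err [5.78927374]
ray tool mm [ 1.8  1.3 -0. ] 0.045012707763854264 axis -162.76356685078366
```

Run:
```python
from h import *
from station import monitor
delta(monitor.state(),[.652,-.061,.29],-162.7)
```

```text
z [0.6316 0.2034 0.2781] yaw -162.6 F [-0.5  0.5 -7.6] M [-0.03  0.05 -0.03] t 4.58
dpos [  59.6 -258.4  -12.8] rot [0.0019 0.0068 0.0018]
```

Request:
play_rows(delta_pos=[[3,-15,-6],[8,-37,-13],[14,-62,-13],[20,-87,-13],[26,-112,-13],[32,-137,-13],[38,-162,-13],[43,-187,-13],[49,-210,-13],[54,-232,-13],[58,-248,-13],[60,-258,-13],[60,-258,-13],[60,-258,-13],[60,-258,-13],[60,-258,-13],[60,-258,-13]], angular=[[0,0,0],[0,0,0],[0,0,0],[0,0,0],[0,0,0],[0,0,0],[0,0,0],[0,0,0],[0,0,0],[0,0,0],[0,0,0],[0,0,0],[0,0,0],[0,0,0],[0,0,0],[0,0,0],[0,0,0]])

```text
clock: 6.0
ee_pos: [0.6514, -0.0599, 0.29]
tool_rot: [0.003, -0.152, 0.988, 0.002]
force: [0.1, 0.8, -6.3]
finger_gap: 0.523
```

Run:
```python
from h import *
from station import monitor,eyes
st=monitor.state(); delta(st,[.55,-.093,.29],-162.7)
f=eyes.grab_frame("wrist"); np.savez("pics/w3.npz",**f)
a=f["color"][:,:,::-1]
# rectified view of plane z=.127, 0.15 mm/px, world x up, y left, centred on bore
B=np.array([.547,-.094]);s=.0002;n=300
def warp(z):
    src=np.array([[0,0],[n,0],[n,n],[0,n]],np.float32)
    dst=np.array([proj(f,[B[0]-(v-n/2)*s,B[1]-(u-n/2)*s,z]) for u,v in src],np.float32)
    return cv2.warpPerspective(a,cv2.getPerspectiveTransform(dst,src),(n,n),flags=cv2.INTER_CUBIC)
cv2.imwrite("pics/w3.png",np.vstack([cv2.resize(a,(480,300)),np.hstack([warp(.127),warp(.15)])[:, :480]]) if 0 else np.vstack([np.pad(cv2.resize(a,(480,300)),((0,0),(60,60),(0,0))),np.hstack([warp(.127),warp(.15)])]))
```

```text
z [ 0.6514 -0.0599  0.29  ] yaw -162.54 F [ 0.1  0.8 -6.3] M [-0.02 -0.08 -0.  ] t 6.0
dpos [106.7  -1.1  -0.7] rot [0.0022 0.0066 0.0028]
```

View pics/w3.png

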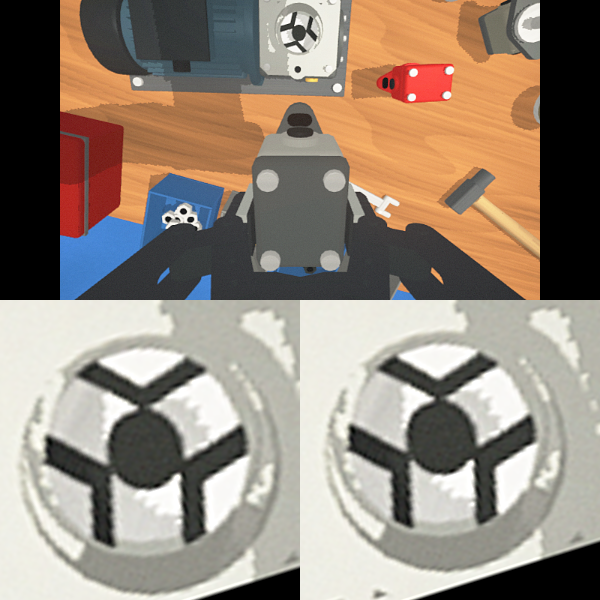

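The rectified view shows the bore edge centred about (-0.7,+0.7) mm from my estimate. The parallel-sided star gaps point at world angles of about 62°, 182° and 302°. I don't yet know which end of the pump is +x. I'll go to a hover over the bore in the orientation nearest to meshing, which is a turn of about -16°.

Run:
```python
from h import *
from station import monitor
delta(monitor.state(),[.5501,-.0937,.226],-178.5)
```

```text
z [ 0.6515 -0.06    0.2902] yaw -162.54 F [ 0.2  0.3 -7. ] M [ 0.01 -0.02 -0.06] t 6.05
dpos [107.2  -1.9  63.4] rot [0.003  0.0064 0.2786]
```

Request:
play_rows(delta_pos=[[15,0,0],[35,0,0],[57,-1,0],[77,-1,0],[93,-2,0],[104,-2,0],[107,-2,0],[107,-2,10],[107,-2,25],[107,-2,40],[107,-2,53],[107,-2,60],[107,-2,63],[107,-2,63],[107,-2,63],[107,-2,63]], angular=[[0,0,0.04],[0,0,0.1],[0,0,0.16],[0,0,0.22],[0,0,0.26],[0,0,0.279],[0,0,0.279],[0,0,0.279],[0,0,0.279],[0,0,0.279],[0,0,0.279],[0,0,0.279],[0,0,0.279],[0,0,0.279],[0,0,0.279],[0,0,0.279]])

```text
clock: 7.38
ee_pos: [0.5511, -0.0937, 0.2272]
tool_rot: [0.004, -0.013, 1.0, 0.002]
force: [-0.7, -0.2, -6.2]
finger_gap: 0.529
```

Run:
```python
from h import *
from station import monitor,eyes
st=monitor.state(); delta(st,[.5501,-.0937,.226],-178.5)
T=eyes.grab_frame("top");S=eyes.grab_frame("scene");np.savez("pics/t4.npz",**T);np.savez("pics/s4.npz",**S)
for f in (T,S): print(proj(f,[.547,-.0936,.15]))
def c(f,w=80,h=60):
    u,v=proj(f,[.547,-.0936,.16]).astype(int); x,y=u-w//2,v-h//2; print("off",x,y)
    return cv2.resize(f["color"][y:y+h,x:x+w,::-1],(w*5,h*5),interpolation=cv2.INTER_CUBIC)
cv2.imwrite("pics/h4.png",np.hstack([c(T),c(S)]))
```

```text
z [ 0.5511 -0.0937  0.2272] yaw -178.5 F [-0.7 -0.2 -6.2] M [-0.03  0.01 -0.03] t 7.38
dpos [ 1.  -0.   1.2] rot [ 0.0037  0.0073 -0.    ]
[428.8492571  192.90379631]
[178.69568886 244.62312201]
off 389 162
off 137 210
```

View pics/h4.png

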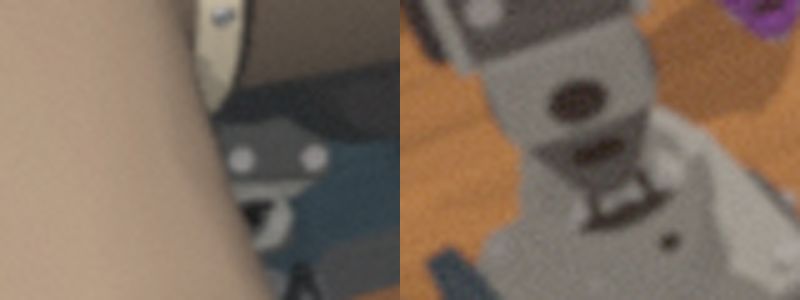

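The top view is occluded by the arm. The scene view shows the pump hovering over the bore with its near ear covering the front. I'll lower the jaws into the bore, staying above the coupling, and watch the forces.

Request:
play_rows(delta_pos=[[1,0,4],[1,0,9],[1,0,14],[1,0,19],[1,0,24],[1,0,28],[1,0,31],[1,0,31],[1,0,31],[1,0,31]], angular=[[0,0,0],[0,0,0],[0,0,0],[0,0,0],[0,0,0],[0,0,0],[0,0,0],[0,0,0],[0,0,0],[0,0,0]])

```text
clock: 8.32
ee_pos: [0.5503, -0.0936, 0.1964]
tool_rot: [0.004, -0.013, 1.0, 0.002]
force: [-0.2, 0.8, -6.5]
finger_gap: 0.529
```

```bash
cat > s.py <<'E'
from h import *
from station import monitor
st=monitor.state(); delta(st,[.5501,-.0937,.192],-178.5); print("gap",st["finger_gap"])
E
python3 s.py
```

```text
z [ 0.5503 -0.0936  0.1964] yaw -178.51 F [-0.2  0.8 -6.5] M [ 0.02  0.01 -0.03] t 8.32
dpos [ 0.2 -0.1  4.4] rot [ 0.0038  0.0077 -0.0001]
gap 0.5292594366580797
```

Request:
play_rows(delta_pos=[[0,0,1],[0,0,2],[0,0,3],[0,0,4],[0,0,5],[0,0,6],[0,0,6],[0,0,6]], angular=[[0,0,0],[0,0,0],[0,0,0],[0,0,0],[0,0,0],[0,0,0],[0,0,0],[0,0,0]])

```text
clock: 8.98
ee_pos: [0.5507, -0.0937, 0.1922]
tool_rot: [0.005, -0.013, 1.0, 0.002]
force: [-4.0, 2.0, 7.1]
finger_gap: 0.527
```

Request:
play_rows(delta_pos=[[0,0.3,0.5],[0,0.6,0.8],[0.1,0.9,1],[0.2,1.2,1],[0.3,1.5,1],[0.4,1.8,1],[0.6,2.1,1],[0.8,2.3,1.2],[1,2.5,1.2],[1.1,2.7,1.2],[1.1,2.7,1.2]], angular=[[0,0,-0.1],[0,0,-0.2],[0,0,-0.3],[0,0,-0.4],[0,0,-0.5],[0,0,-0.6],[0,0,-0.7],[0,0,-0.8],[0,0,-0.88],[0,0,-0.94],[0,0,-0.94]])

```text
clock: 9.9
ee_pos: [0.5506, -0.0911, 0.1918]
tool_rot: [0.006, -0.466, 0.885, -0.001]
force: [0.4, -1.3, -1.0]
finger_gap: 0.526
```

```bash
python3 s.py
```

```text
z [ 0.5506 -0.0911  0.1918] yaw -124.44 F [ 0.4 -1.3 -1. ] M [-0.3  -0.42  0.03] t 9.9
dpos [ 2.4 -1.1 -0.2] rot [-0.0027  0.0123  0.9434]
gap 0.5258181817534536
```

Request:
play_rows(delta_pos=[[0.4,0.6,0.6],[0.8,1.2,1],[1,1.6,1.3],[1,1.7,1.3],[1,1.8,1.3],[1,2,1.3],[1,2.1,1.3],[1,2.2,1.3]], angular=[[0,0,0],[0,0,0],[0,0,-0.05],[0,0,-0.1],[0,0,-0.15],[0,0,-0.2],[0,0,-0.24],[0,0,-0.24]])

```text
clock: 10.57
ee_pos: [0.5473, -0.09, 0.1896]
tool_rot: [0.005, -0.569, 0.823, -0.001]
force: [-1.0, 3.3, -5.2]
finger_gap: 0.529
```

```bash
python3 s.py
```

```text
z [ 0.5473 -0.09    0.1896] yaw -110.7 F [-1.   3.3 -5.2] M [ 1.5   0.3  -0.03] t 10.57
dpos [ 2.5 -3.9 -2.4] rot [-0.0021  0.0114  1.1833]
gap 0.5287780657545335
```

Request:
play_rows(delta_pos=[[0.2,-0.5,0.5],[0.3,-1,1],[0.3,-1,1.8],[0.3,-1,2.5],[0.3,-1,3.2],[0.3,-1,3.2],[0.3,-1,3.2]], angular=[[0,0,0],[0,0,0],[0,0,0],[0,0,0],[0,0,0],[0,0,0],[0,0,0]])

```text
clock: 11.15
ee_pos: [0.5479, -0.0901, 0.1862]
tool_rot: [0.005, -0.568, 0.823, -0.0]
force: [-1.1, 5.0, -3.1]
finger_gap: 0.527
```

```bash
python3 s.py
```

```text
z [ 0.5479 -0.0901  0.1862] yaw -110.79 F [-1.1  5.  -3.1] M [ 2.34  0.73 -0.17] t 11.15
dpos [ 2.6 -3.4 -5.8] rot [-1.0000e-03  1.1500e-02  1.1817e+00]
gap 0.5270196592822591
```

Request:
play_rows(delta_pos=[[-0.4,0.2,0.3],[-0.5,0.2,1],[-0.5,0.2,1.8],[-0.5,0.2,2.6],[-0.5,0.2,3.4],[-0.5,0.2,4],[-0.5,0.2,4],[-0.5,0.2,4]], angular=[[0,0,0],[0,0,0],[0,0,0],[0,0,0],[0,0,0],[0,0,0],[0,0,0],[0,0,0]])

```text
clock: 11.82
ee_pos: [0.5478, -0.0897, 0.1827]
tool_rot: [0.005, -0.568, 0.823, -0.0]
force: [-4.6, 2.8, 2.9]
finger_gap: 0.525
```

```bash
python3 s.py
```

```text
z [ 0.5478 -0.0897  0.1827] yaw -110.79 F [-4.6  2.8  2.9] M [ 1.37  1.79 -0.05] t 11.82
dpos [ 2.9 -3.6 -9.3] rot [-0.0012  0.0113  1.1818]
gap 0.5253011157854452
```

Request:
play_rows(delta_pos=[[-0.1,0.3,0.5],[-0.1,0.5,1],[-0.1,0.5,1.2],[-0.1,0.5,1.2],[-0.1,0.5,1.2]], angular=[[0,0,0],[0,0,0],[0,0,0],[0,0,0],[0,0,0]])

```text
clock: 12.23
ee_pos: [0.5478, -0.0896, 0.1827]
tool_rot: [0.006, -0.568, 0.823, -0.001]
force: [-3.5, 3.1, 7.4]
finger_gap: 0.528
```

```bash
python3 s.py
```

```text
z [ 0.5478 -0.0896  0.1827] yaw -110.77 F [-3.5  3.1  7.4] M [ 1.23  2.13 -0.1 ] t 12.23
dpos [ 2.9 -3.7 -9.3] rot [-0.0025  0.0122  1.1821]
gap 0.5278273776184573
```

Height has stopped at 0.1827, against 0.1823 predicted for flush. Next I'll turn the pump and coupling together towards ear alignment, yaw about -164.5°.

Request:
play_rows(delta_pos=[[0.1,-0.2,0.5],[0.1,-0.5,0.5],[0.2,-0.7,0.5],[0.3,-1,0.5],[0.4,-1.2,0.5],[0.5,-1.4,0.5],[0.6,-1.6,0.5],[0.6,-1.6,0.5]], angular=[[0,0,0.07],[0,0,0.14],[0,0,0.21],[0,0,0.28],[0,0,0.36],[0,0,0.43],[0,0,0.5],[0,0,0.5]])

```text
clock: 12.9
ee_pos: [0.5495, -0.0911, 0.1826]
tool_rot: [0.006, -0.345, 0.938, -0.0]
force: [-1.1, 0.5, 2.3]
finger_gap: 0.528
```

```bash
python3 s.py
```

```text
z [ 0.5495 -0.0911  0.1826] yaw -139.57 F [-1.1  0.5  2.3] M [ 0.45  0.82 -0.06] t 12.9
dpos [ 1.1 -2.4 -9.4] rot [-3.000e-04  1.270e-02  6.794e-01]
gap 0.5276348025854192
```

Request:
play_rows(delta_pos=[[0,-0.2,0.5],[0.1,-0.5,0.5],[0.1,-0.7,0.5],[0.2,-0.9,0.5],[0.3,-1.2,0.5],[0.4,-1.3,0.5],[0.4,-1.3,0.5],[0.4,-1.3,0.5]], angular=[[0,0,0.07],[0,0,0.14],[0,0,0.22],[0,0,0.3],[0,0,0.38],[0,0,0.437],[0,0,0.437],[0,0,0.437]])

```text
clock: 13.57
ee_pos: [0.5507, -0.0924, 0.1825]
tool_rot: [0.007, -0.136, 0.991, 0.001]
force: [-1.1, 1.6, 2.1]
finger_gap: 0.531
```

```bash
python3 s.py
python3 - <<'E'
from h import *
from station import eyes
f=eyes.grab_frame("wrist"); g=eyes.grab_frame("scene"); np.savez("pics/s5.npz",**g); np.savez("pics/w5.npz",**f)
a=f["color"][:,:,::-1]; b=g["color"][200:275,130:240,::-1]
cv2.imwrite("pics/h5.png",np.vstack([cv2.resize(a[0:200,160:480],(480,300)),cv2.resize(b,(480,300),interpolation=cv2.INTER_CUBIC)]))
E
```

```text
z [ 0.5507 -0.0924  0.1825] yaw -164.42 F [-1.1  1.6  2.1] M [ 0.77  0.57 -0.01] t 13.57
dpos [ 0.8 -1.1 -9.5] rot [0.0021 0.0137 0.2458]
gap 0.5311059186664037
```

View pics/h5.png

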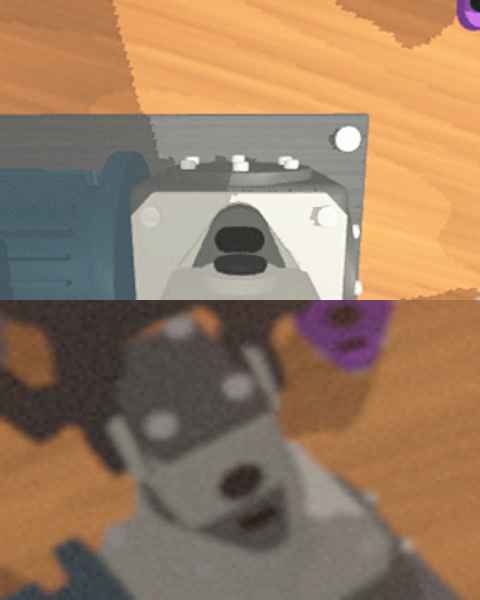

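The housing edges are square in the wrist view, the pump's ear covers the housing's ear, and the flange is seated. Releasing now.

Request:
play_rows(delta_pos=[[0,0,0],[0,0,0],[0,0,0],[0,0,0],[0,0,0],[0,0,0],[0,0,0]], angular=[[0,0,0],[0,0,0],[0,0,0],[0,0,0],[0,0,0],[0,0,0],[0,0,0]], jaw=0.8)

```text
clock: 14.25
ee_pos: [0.5507, -0.0924, 0.1825]
tool_rot: [0.007, -0.135, 0.991, 0.001]
force: [-0.3, -0.2, 0.6]
finger_gap: 0.804
```

Request:
play_rows(delta_pos=[[0,0,-5],[0,0,-15],[0,0,-30],[0,0,-50],[0,0,-75],[0,0,-100],[0,0,-125],[0,0,-145],[0,0,-150],[0,0,-150],[0,0,-150],[0,0,-150]], angular=[[0,0,0],[0,0,0],[0,0,0],[0,0,0],[0,0,0],[0,0,0],[0,0,0],[0,0,0],[0,0,0],[0,0,0],[0,0,0],[0,0,0]])

```text
clock: 15.25
ee_pos: [0.5481, -0.0929, 0.3315]
tool_rot: [0.006, -0.135, 0.991, 0.001]
force: [-0.8, 0.2, -0.1]
finger_gap: 0.798
```

```bash
python3 s.py
python3 - <<'E'
from h import *
from station import eyes
f=eyes.grab_frame("wrist"); g=eyes.grab_frame("scene"); np.savez("pics/s6.npz",**g); np.savez("pics/w6.npz",**f)
a=f["color"][:,:,::-1]; b=g["color"][200:275,130:240,::-1]
cv2.imwrite("pics/h6.png",np.vstack([cv2.resize(a[60:260,160:480],(480,300)),cv2.resize(b,(440,300),interpolation=cv2.INTER_CUBIC)[:, :440].copy() if 0 else cv2.resize(b,(480,300),interpolation=cv2.INTER_CUBIC)]))
print(proj(f,[.547,-.0936,.25]))
E
```

```text
z [ 0.5481 -0.0929  0.3315] yaw -164.45 F [-0.8  0.2 -0.1] M [-0.    0.03 -0.01] t 15.25
dpos [  0.   -1.4 139.5] rot [0.0025 0.012  0.2452]
gap 0.7981809072211223
[317.95360923 201.23005076]
```

View pics/h6.png

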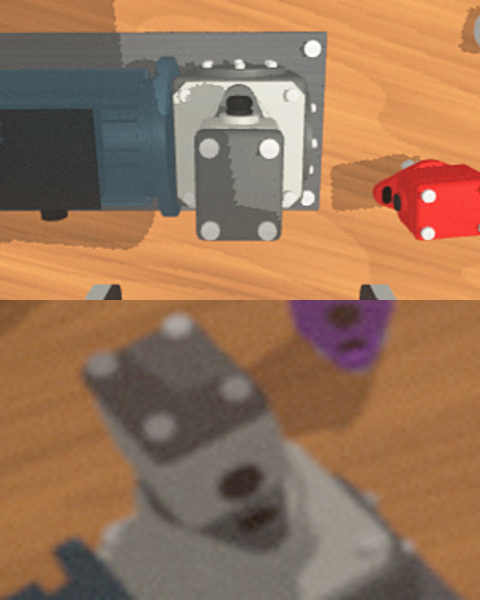

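Run:
```python
from h import *
W=dict(np.load("pics/w6.npz"));S=dict(np.load("pics/s6.npz"))
w=[(x/1.5+160,y/1.5+60) for x,y in [(209,148),(269,148),(267,231),(209,231)]]
s=[(x*110/480+130,(y-300)/4+200) for x,y in [(236,388),(159,428),(102,364),(176,325)]]
for z in (.218,.2285):
  for n,f,p in (("wrist",W,w),("scene",S,s)):
    A=np.array([ray(f,*q,z)[:2] for q in p]); X=A[:2].mean(0)-A[2:].mean(0); Y=A[[0,3]].mean(0)-A[[1,2]].mean(0)
    print(z,n,A.mean(0).round(4),"x",np.linalg.norm(X).round(4),np.degrees(np.arctan2(X[1],X[0])).round(1)%180,"y",np.linalg.norm(Y).round(4),np.degrees(np.arctan2(Y[1],Y[0])).round(1)%180)
# triangulate
c=lambda f:(lambda K:K@np.c_[f["R"],f["t"]])(np.array([[f["fx"],0,f["cx"]],[0,f["fy"],f["cy"]],[0,0,1]]))
for order in (s,s[::-1],[s[1],s[0],s[3],s[2]]):
    P=cv2.triangulatePoints(c(W),c(S),np.array(w).T,np.array(order).T);P=(P[:3]/P[3]).T;print(P.mean(0).round(4),P[:,2].round(4))
```

```text
0.218 wrist [ 0.5462 -0.0931] x 0.0441 14.900000000000006 y 0.0301 105.5
0.218 scene [ 0.5486 -0.0931] x 0.0445 14.8 y 0.03 106.8
0.2285 wrist [ 0.5432 -0.0939] x 0.0423 14.900000000000006 y 0.0289 105.5
0.2285 scene [ 0.5591 -0.0926] x 0.0435 14.8 y 0.0293 106.8
[ 0.5455 -0.0933  0.215 ] [0.1863 0.1755 0.2468 0.2511]
[ 0.5473 -0.0933  0.2183] [0.2222 0.2148 0.2149 0.2211]
[ 0.5448 -0.0932  0.2128] [0.1786 0.1778 0.248  0.2467]
```

Triangulation puts the screws at height 0.2183 (0.218 if flush), the centre at (0.547,-0.093), and the ears at about 15° against the housing's 15.5°. I'm handing it in.

```bash
python3 -c "
from station import ticket; print(ticket.hand_in())"
```

```text
the job is handed in; nothing more can be done
None
```

The pump is fitted to the drive unit, and I handed the job in at about 15 s on the robot's clock; the hand-in gives no verdict.

I gripped the pump by its flat sides and lowered it into the bore. It did not mesh at the first angle, so I turned it about 68° under light pressure (about 14 N at most in the readings) until the jaws dropped in. Once the flange was seated I turned pump and coupling back about 54° to line up the ears, then opened the gripper and lifted clear.

| Last check after release | Measured | Expected |
|---|---|---|
| Height of cover screws (two-camera triangulation) | 0.2183 m | 0.218 m if flush |
| Pump centre | (0.547, -0.093) m | bore at (0.547, -0.094) m |
| Ear direction | 14.8–15° from the long screw rows, 105.5–106.8° from the short rows (minus 90°: 15.5–16.8°) | housing at about 15.5° |
| Force on the arm | about 0 N | 0 N |

- **Disagreements:** wrist and scene views differed by 2.4 mm in x for the pump centre. That fits the roughly 2 mm camera calibration.
- **Not checked:** I did not measure the pump's tilt separately. I also did not re-measure the other things on the bench, though no contact with them was planned or seen in the pictures.

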